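Fit the knurled bayonet cap on the air-filter head and hold it home

TASK

Put the knurled filter cap, open end down, over the upright stub of the air-filter head, turn it until the keyways hidden inside it drop over the stub's pins, and push it fully home onto its seat against the spring. Finish while holding: keep the cap pushed home with the gripper, do not let go of it. Leave the other things on the saw table where they are.

Things in the scene. Friction and masses are not known exactly. Their poses are not given: they have to be found in the camera images.
- cap: The filter cap: round, light aluminium, knurled side 52 mm in diameter, a darker disc in its flat closed top, and round its foot a plain skirt 64 mm in diameter and 8 mm high, on which fingertips can bear down; 40 mm tall over all, 0.13 to 0.24 kg. It starts standing open end down on the saw table. Origin: centre of its lower, open rim; z up. It may be gripped across its side at any yaw.
- cap_bore (a point): Middle of the closed inner end of the cap's bore, on the cap's axis, 34 mm above its rim. The bore is 35 mm in diameter and 34 mm deep; three equal keyways, 120 degrees apart, run its full depth, about 10 mm wide, out to 22 mm from the axis. Nothing outside marks the keyways.
- head: The air-filter head, fixed to the saw table: a round grey foot 96 mm in diameter, 13 mm high, with six small screws, a raised seat and an upright steel stub with a spring plunger. Origin: on the stub's axis at table level; z up. Its orientation does not tell where the pins are. It starts anywhere in the area before the rip fence.
- head_seat (a point): Centre of the seat's top, on the stub's axis, 20 mm above the table: a round face 66 mm in diameter with a black gasket. The cap is home when its rim lies on it.
- head_pins (a point): Point on the stub's axis 32 mm above the table, level with the upper sides of three round radial pins, 6 mm thick, 120 degrees apart, reaching 20 mm out from the axis. Their yaw differs each time. The cap's rim rests here until its keyways meet the pins (within about 0.1 rad); it can be turned either way, and a match comes every 120 degrees.
- head_top (a point): Top of the stub, on its axis, 51.5 mm above the table; the stub is 32 mm in diameter, tapered over its last 4.5 mm. A brass plunger 18 mm in diameter stands 9.5 mm higher. Once on the pins' level the matched cap drops 5 mm, then the plunger carries it: pushing the last 7 mm home takes 3 N rising to 8 N, and if not held the cap springs back up 7 mm.
- wax_tin: Bystander: a round smooth tin with a brass-coloured lid, 58 mm in diameter, 29 mm tall. Origin: centre of its underside.
- arbor_flange: Bystander: a plain steel saw-arbor flange, a low stepped disc 64 mm in diameter, 18 mm tall. Origin: centre of its underside.
- sanding_block: Bystander: a sanding block, 66 x 104 x 34 mm. Origin: centre of its underside.
- hex_key: Bystander: a black L-shaped hex key, 38 x 104 x 8 mm, lying flat. Origin: centre of its underside.
Not all that is in view belongs to the job. Leave any purple look-alike of the head alone.

How it is judged:
On the way:
1. the cap is over the stub, down to the pins or lower (horizontal distance between cap and head below 0.005 m and z of cap in the frame of head below 0.036 m and angle between cap's own z axis and vertical below 0.2 rad), for 0.1 s.
At the end, for the whole second after the job is handed in: The cap is held pushed home by the gripper: its rim within 2 mm of the seat, its axis within 4 mm and 0.1 rad of the stub's, at rest, the fingers bearing on it with more than 2 N (horizontal distance between cap and head below 0.004 m and z of cap in the frame of head below 0.022 m and angle between cap's own z axis and vertical below 0.1 rad and contact force between cap and the fingers above 2 N and linear speed of cap below 0.02 m/s); the arm keeps its last pose, push and grip.
It fails at once if the wax tin, the arbor flange, the sanding block or the hex key is shifted by more than 30 mm (distance of any of wax_tin, arbor_flange, sanding_block, hex_key from where it was at the start of the episode above 0.03 m).
It also fails if it takes over 61 s, if anything falls off the work surface, if the arm or the gripper's body presses on something with over 40 N, if the wrist force passes 120 N, or if a joint passes its speed limit or range.

ROBOT

A 6-joint arm with a two-finger parallel gripper is mounted at the origin on a cart in front of the work surface, level with it; the furniture and walls round the work are solid. World frame = base frame: x ahead of the robot, y to its left, z up, the work surface at z = 0. Lengths are in m, angles in rad, forces in N, time in s.
With the tool pointing down it reaches from about 0.275 to 0.825 m from the base axis. Payload 4.9 kg.
Tool frame: the origin (TCP) lies midway between the tips of the shut fingers; the grasp point (between the pads) lies 19 mm behind it (bot.grip_depth is the distance from the TCP to the grasp point, in m); z points along the fingers, y is the line along which they close (so a half turn about z gives the same grasp; the last joint's range is limited). The gripper opens to 85 mm and grips with 20 to 120 N. Pads are 22 mm wide; open, the fingers measure 114 mm over their backs; the gripper's body (76 mm by 85 mm) begins 54 mm behind the grasp point. The pads swing forward as they close: fully open they stand 13 mm farther back than shut.
Start: joints at [-1.426, 0.326, -0.193, 1.052, 0, 1.437], TCP at [0.151, -0.529, 0.231] pointing down, gripper open.
Joint ranges: [-2.65, 2.65], [-0.97, 1.79], [-1.3, 1.35], [-1.93, 2.1], [-1.47, 1.37], [-3.14, 3.14]. Speed limits (rad/s): [2.57, 2.57, 3.14, 3.14, 3.14, 3.14].

INTERFACE

Orientations are given as a unit quaternion [w, x, y, z].
In Python, from cell import bot gives the robot as it stands. Calls block until the motion is done:
- bot.move_pose(position, orientation): joint-space move of the TCP to a pose.
- bot.move_linear(position, speed=0.15, rotation=None, until_force=None): straight line of the TCP; rotation=None keeps the orientation; speed is the mean speed in m/s. With until_force (N) it stops when the force on the tool has changed by that much, and returns True; else False.
- bot.goto_joints(angles): joint-space move.
- bot.set_gripper(opening, grasp_force=None): opening from 0.0 (shut) to 1.0 (fully open); grasp_force is the grip in N (None keeps the last); returns when the fingers have stopped.
- bot.wait(seconds).
- bot.solve_ik(position, orientation): joint angles nearest the present ones, or None.
- bot.camera(name): name is "scene" or "side" or "wrist"; returns the picture (384x512x3 uint8, red, green, blue); there is no depth.
- bot.calibration(name): a dict with "mtx" (3x3 intrinsics, pixels), "extrinsics" (4x4, takes a point from world to camera coordinates); the wrist camera has in their place "hand_eye" (4x4, takes a point from camera to tool coordinates, whose origin is the TCP and whose axes are the flange's). Camera axes: x right, y down, z forward; pixel columns grow to the right and rows downward; lengths in m; the calibration is good to about 2 mm. A picture is of the moment at which its call begins: read the wrist's pose just before it. calibration takes no time and is no camera call.
A pose or a line that the arm cannot do raises bot.PlanningError and nothing moves.
- bot.close_job(): hands the job in; it is judged then, once.
Trained networks look in the newest picture that a camera, given by its name, has taken for a name from the list of things; names that differ only in an ending like _2 or _b are one class to them, and where a whole thing is asked for, a point or a joint stands for the part that bears it (a point fixed in the world has none). Each returns a list of dicts, best first, with "confidence" (0 to 1); they miss things now and then, are a little off and sometimes report something else, mostly with a low value. They report only what shows in the picture. A call takes as long as a camera call. They do not tell look-alikes from the thing itself.
- bot.search_frame(camera, thing): "bbox" ([left, top, width, height] in pixels, round what is visible of it).
Readings, each from a call of its own:
- bot.read_clock(): time.
- bot.read_joint_positions(): joint angles.
- bot.read_joint_vel(): joint speeds.
- bot.read_joint_efforts(): joint torques, N m.
- bot.read_position(): TCP position.
- bot.read_tool_rot(): TCP orientation.
- bot.read_ft_force(): force on the tool from outside, world axes, zero at the start.
- bot.read_moment(): the same for the moment, N m.
- bot.read_gripper_width(): opening from 0.0 (shut) to 1.0 (fully open).
- bot.read_finger_force(): force on a finger pad.
Only numpy, scipy, OpenCV 4.12 (cv2) and the standard library are available. Lean on these libraries where they do the work, as an engineer would, in place of code of your own. Each camera call takes 0.05 s, during which the arm holds its last target. There are 200 camera calls.

## Working session

There is one attempt and no reset: what is moved stays moved. The work goes in short steps, each a Python script; the robot and the scene stay as the last script left them, time stands still between calls to the robot, and variables do not carry over. Pictures are saved under pics/ and viewed, at most 10 in all, crops included, and the job is handed in when it is done.

```bash
mkdir -p pics; cat > h.py <<'E'
import numpy as np, cv2
from cell import bot
def snap(c,n):
    im=bot.camera(c); cv2.imwrite(f'pics/{n}.png',im[:,:,::-1]); return im
def ray(c,u,v,z):
    k=bot.calibration(c); K=k['mtx']; E=np.array(k['extrinsics'])
    d=E[:3,:3].T@np.linalg.inv(K)@[u,v,1]; o=-E[:3,:3].T@E[:3,3]
    return o+d*(z-o[2])/d[2]
def proj(c,p):
    k=bot.calibration(c); E=np.array(k['extrinsics']); q=np.array(k['mtx'])@(E[:3,:3]@p+E[:3,3]); return q[:2]/q[2]
E
python3 - <<'E'
from h import *
ims=[]
for c in('scene','side'):
    ims.append(snap(c,c+'0'))
    for t in('cap','head','wax_tin','arbor_flange','sanding_block'):
        print(c,t,[(np.round(d['bbox']).tolist(),round(d['confidence'],2)) for d in bot.search_frame(c,t)][:4])
cv2.imwrite('pics/both.png',cv2.resize(np.vstack(ims),None,fx=.78,fy=.78)[:,:,::-1])
print(bot.read_clock(),bot.read_tool_rot(),bot.calibration('wrist'))
E
```

```text
scene cap [([217.0, 174.0, 30.0, 21.0], 0.96)]
scene head [([306.0, 146.0, 35.0, 29.0], 0.68), ([169.0, 255.0, 46.0, 43.0], 0.68)]
scene wax_tin [([249.0, 231.0, 23.0, 25.0], 0.8)]
scene arbor_flange [([292.0, 207.0, 25.0, 23.0], 0.95)]
scene sanding_block [([351.0, 191.0, 50.0, 38.0], 0.92), ([308.0, 148.0, 32.0, 28.0], 0.36)]
side cap [([288.0, 184.0, 24.0, 19.0], 0.59)]
side head [([296.0, 228.0, 42.0, 42.0], 0.61)]
side wax_tin [([196.0, 242.0, 33.0, 40.0], 0.17)]
side arbor_flange [([227.0, 215.0, 27.0, 15.0], 0.64)]
side sanding_block [([196.0, 244.0, 35.0, 41.0], 0.83), ([211.0, 187.0, 24.0, 22.0], 0.41)]
0.6 [ 8.93475153e-06  9.90303060e-01  1.38923897e-01 -2.35371843e-05] {'mtx': array([[303.65350487,   0.        , 263.77158548],
       [  0.        , 303.65350487, 192.80235945],
       [  0.        ,   0.        ,   1.        ]]), 'hand_eye': array([[ 9.40277925e-04, -9.62615549e-01, -2.70869750e-01,
         6.97047455e-02],
       [ 9.99999255e-01,  6.94419681e-04,  1.00350092e-03,
         4.69371377e-04],
       [-7.77888303e-04, -2.70870492e-01,  9.62615485e-01,
        -1.42534093e-01],
       [ 0.00000000e+00,  0.00000000e+00,  0.00000000e+00,
         1.00000000e+00]])}
```

View pics/scene0.png

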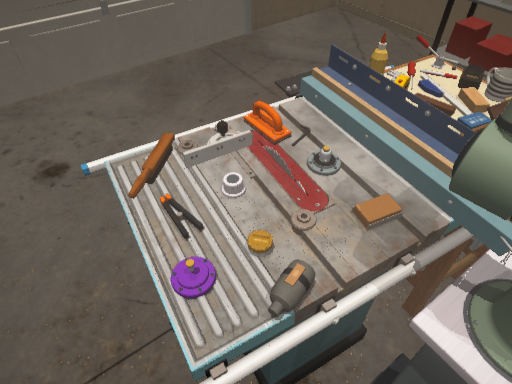

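View pics/side0.png

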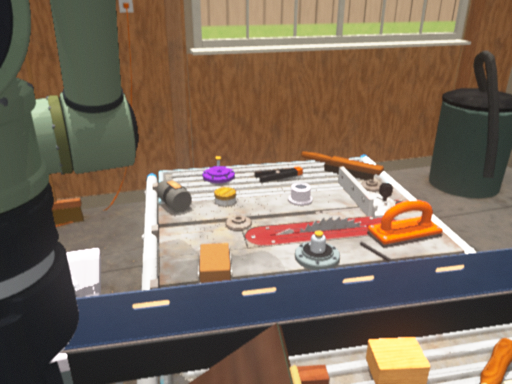

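The scene picture shows the white-grey cap at about (233,184). There are two head candidates: grey with a steel stub at (323,160) and purple at (193,277). The grey one fits the description and the purple one is the look-alike. Next I'll check the head and the cap with the wrist camera, which also serves as the enlarged view.

```bash
cat >> h.py <<'E'
from scipy.spatial.transform import Rotation as R
def qdown(yaw): # tool z down, tool x-axis at world yaw
    q=(R.from_euler('z',yaw)*R.from_euler('x',np.pi)).as_quat(); return np.array([q[3],q[0],q[1],q[2]])
def toolT():
    p=np.array(bot.read_position()); q=np.array(bot.read_tool_rot()); T=np.eye(4)
    T[:3,:3]=R.from_quat([q[1],q[2],q[3],q[0]]).as_matrix(); T[:3,3]=p; return T
def wcam():
    k=bot.calibration('wrist'); return toolT()@np.array(k['hand_eye']), np.array(k['mtx'])
def wray(T,K,u,v,z):
    d=T[:3,:3]@np.linalg.inv(K)@[u,v,1]; o=T[:3,3]; return o+d*(z-o[2])/d[2]
def wproj(T,K,p):
    q=K@(T[:3,:3].T@(np.array(p)-T[:3,3])); return q[:2]/q[2]
E
python3 - <<'E'
from h import *
for n,s,t in(('cap',(233,184,.02),(300,193,.02)),('head',(323,162,.013),(317,257,.013)),('wax',(260,242,.02),(225,196,.02)),('fl',(304,219,.01),(238,221,.01)),('hex',(302,134,.004),(374,250,.004))):
    print(n,ray('scene',*s).round(3),ray('side',*t).round(3))
print('sand',ray('scene',378,210,.034), bot.read_tool_rot(), toolT().round(2))
k=bot.calibration('wrist')['hand_eye']
H=ray('side',317,257,.013); C=ray('scene',233,184,.02)
for n,P in(('head',H),('cap',C)):
    yaw=np.arctan2(P[1],P[0]); 
    for y in (yaw,yaw+np.pi,yaw+np.pi/2,yaw-np.pi/2):
        print(n,y,bot.solve_ik([P[0],P[1],.2],qdown(y)))
E
```

```text
cap [0.658 0.249 0.02 ] [0.661 0.251 0.02 ]
head [ 0.588 -0.009  0.013] [ 0.585 -0.032  0.013]
wax [0.465 0.301 0.02 ] [0.466 0.289 0.02 ]
fl [0.463 0.17  0.01 ] [0.469 0.168 0.01 ]
hex [ 0.73  -0.054  0.004] [ 0.722 -0.03   0.004]
sand [0.36526827 0.02155211 0.034     ] [ 8.93475153e-06  9.90303060e-01  1.38923897e-01 -2.35371843e-05] [[ 0.96  0.28 -0.    0.15]
 [ 0.28 -0.96 -0.   -0.53]
 [-0.    0.   -1.    0.23]
 [ 0.    0.    0.    1.  ]]
head -0.0548553206058069 [-0.18079672  0.41381436 -0.14471841  1.01226355  0.          3.01565126]
head 3.086737332983986 [-0.18079672  0.41381436 -0.14471841  1.01226355  0.         -0.1259414 ]
head 1.5159410061890897 [-0.18079672  0.41381436 -0.14471841  1.01226355  0.          1.44485493]
head -1.6256516474007034 [-0.18079672  0.41381436 -0.14471841  1.01226355  0.         -1.69673772]
cap 0.36173264977548436 [0.25685214 0.63782497 0.22924725 1.16221861 0.         3.03671215]
cap 3.5033253033652776 [ 0.25685214  0.63782497  0.22924725  1.16221861  0.         -0.10488051]
cap 1.932528976570381 [0.25685214 0.63782497 0.22924725 1.16221861 0.         1.46591582]
cap -1.209063677019412 [ 0.25685214  0.63782497  0.22924725  1.16221861  0.         -1.67567683]
```

```bash
python3 - <<'E'
from h import *
out=[]
for n,P in(('head',[.587,-.02]),('cap',[.66,.25])):
    bot.move_pose([P[0],P[1],.2],qdown(1.5 if n=='head' else 1.93))
    bot.wait(.2)
    T,K=wcam(); im=snap('wrist','w_'+n); np.savez('w_'+n,T=T,K=K); out.append(im)
    print(n,[(np.round(d['bbox']).tolist(),round(d['confidence'],2)) for d in bot.search_frame('wrist',n)][:3], T.round(3).tolist())
    print(wproj(T,K,[*P,0.04]))
cv2.imwrite('pics/w2.png',cv2.resize(np.vstack(out),None,fx=.78,fy=.78)[:,:,::-1])
print(bot.read_clock())
E
```

```text
head [([222.0, 124.0, 87.0, 83.0], 0.58)] [[0.997, -0.069, -0.018, 0.593], [-0.071, -0.96, -0.271, 0.048], [0.001, 0.272, -0.962, 0.343], [0.0, 0.0, 0.0, 1.0]]
[262.39869352 176.2145816 ]
cap [([236.0, 142.0, 55.0, 57.0], 0.8), ([153.0, 306.0, 28.0, 37.0], 0.34)] [[0.937, 0.337, 0.096, 0.637], [0.35, -0.901, -0.255, 0.312], [0.001, 0.272, -0.962, 0.343], [0.0, 0.0, 0.0, 1.0]]
[262.92243595 174.52802979]
4.6667
```

View pics/w2.png

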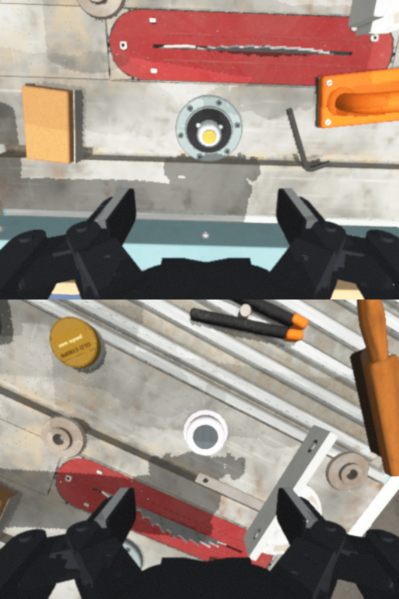

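The wrist view shows the grey head with its brass plunger at about (265,170) full-res, which is the real head, not the purple one. The cap is at about (263,170), with free space round both. Next, circle fits through the calibration, with an enlarged crop to confirm.

```bash
cat >> h.py <<'E'
def fit(im,T,K,p0,circles,rng=.025):
    g=cv2.GaussianBlur(im,(0,0),1.0).astype(np.float32)
    G=np.sqrt(sum(cv2.Sobel(g,cv2.CV_32F,*a)**2 for a in((1,0),(0,1))).sum(2)); G=np.minimum(G,150)
    a=np.linspace(0,2*np.pi,90,endpoint=False)
    def s(x,y):
        t=0
        for r,z in circles:
            P=np.c_[x+r*np.cos(a),y+r*np.sin(a),0*a+z]
            q=(P-T[:3,3])@T[:3,:3]@K.T; q=(q[:,:2]/q[:,2:]).astype(np.float32)
            t+=cv2.remap(G,q[:,0].copy(),q[:,1].copy(),cv2.INTER_LINEAR).mean()
        return t
    c=np.array(p0)
    for w,n in((rng,26),(.002,11)):
        b=max((s(x,y),x,y) for x in np.linspace(c[0]-w,c[0]+w,n) for y in np.linspace(c[1]-w,c[1]+w,n)); c=np.array(b[1:])
    return c,b[0]
CAP=[(.026,.040),(.032,.008),(.032,0.0)]; HEAD=[(.048,.013),(.033,.020),(.009,.061)]
def overlay(im,T,K,c,circles,name):
    S=5; a=np.linspace(0,2*np.pi,120); u,v=wproj(T,K,[*c,.02]).astype(int)
    x0,y0=u-60,v-55; cr=cv2.resize(im[y0:y0+110,x0:x0+120],None,fx=S,fy=S)[:,:,::-1].copy()
    for r,z in circles:
        q=np.array([wproj(T,K,[c[0]+r*np.cos(t),c[1]+r*np.sin(t),z]) for t in a])
        cv2.polylines(cr,[((q-[x0,y0]+.5)*S).astype(int)],True,(0,255,0),1)
    return cr
E
python3 - <<'E'
from h import *
o=[]
for n,p,c in(('head',[.587,-.02],HEAD),('cap',[.66,.25],CAP)):
    d=np.load(f'w_{n}.npz'); T,K=d['T'],d['K']; im=cv2.imread(f'pics/w_{n}.png')[:,:,::-1]
    print(n,fit(im,T,K,p,c),[fit(im,T,K,p,[k]) for k in c]); o.append(overlay(im,T,K,fit(im,T,K,p,c)[0],c,n))
cv2.imwrite('pics/ov.png',cv2.resize(np.hstack(o),None,fx=.66,fy=.66))
E
```

```text
head (array([ 0.5928, -0.0142]), np.float32(431.3652)) [(array([ 0.5928, -0.0142]), np.float32(132.23131)), (array([ 0.5928, -0.0142]), np.float32(149.23074)), (array([ 0.5928, -0.0142]), np.float32(149.90317))]
cap (array([0.6614, 0.247 ]), np.float32(392.26712)) [(array([0.6622, 0.2494]), np.float32(122.27539)), (array([0.6614, 0.2474]), np.float32(146.35628)), (array([0.6618, 0.2458]), np.float32(141.81978))]
```

View pics/ov.png

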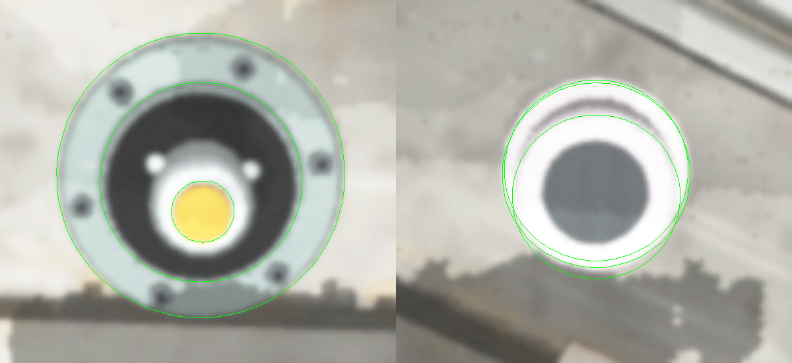

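Head (0.593, -0.014) fits well, and its pins are visible at the upper left and upper right of the stub. The cap is near (0.6615, 0.248). I'll centre the cap by gripping it at two yaws, seat the tips above the skirt, then lift.

```bash
python3 - <<'E'
from h import *
C=np.array([.6615,.248]); Y=4.32
bot.move_pose([*C,.09],qdown(Y-np.pi/2))
bot.move_linear([*C,.014],speed=.15)
bot.set_gripper(.3,20); print('w',bot.read_gripper_width())
bot.set_gripper(.76)
bot.move_linear([*C,.075],speed=.2)
bot.move_pose([*C,.075],qdown(Y))
bot.move_linear([*C,.014],speed=.15)
hit=bot.move_linear([*C,-.004],speed=.03,until_force=4); z=bot.read_position()[2]
print(hit,z,bot.read_gripper_width())
if hit: bot.move_linear([*C,z+.0035],speed=.05)
bot.set_gripper(.3,60); print('w',bot.read_gripper_width(),bot.read_finger_force(),bot.read_position(),bot.read_ft_force(),bot.read_clock())
E
```

```text
w 0.5991725234488835
True 0.0017162172779693861 0.7616324442750467
w 0.602118564474712 63.106471728533506 [0.66158071 0.24806198 0.00534405] [-0.09315804  0.59070679  2.65548717] 10.2417
```

```bash
python3 - <<'E'
from h import *
H=np.array([.5928,-.0142]); Y=4.32; o=.0053
p=bot.read_position(); bot.move_linear([p[0],p[1],.13],speed=.25)
bot.move_pose([*H,.13],qdown(Y))
bot.move_linear([*H,.068+o],speed=.15); bot.wait(.2)
snap('side','side1'); print('free',bot.read_ft_force(),bot.read_gripper_width(),bot.read_position())
hit=bot.move_linear([*H,.026+o],speed=.04,until_force=6)
print(hit,np.array(bot.read_position())-[*H,o],bot.read_ft_force(),bot.read_moment(),bot.read_clock(),bot.read_joint_positions())
snap('side','side2')
a,b=[cv2.imread(f'pics/side{i}.png')[170:300,230:400] for i in(1,2)]
cv2.imwrite('pics/s12.png',cv2.resize(np.vstack([a,b]),None,fx=2.3,fy=2.3))
E
```

```text
free [-0.87882366  0.87136828 -1.72133103] 0.5994842965406 [ 0.59374003 -0.01421182  0.07447059]
True [-4.39034270e-04 -6.58145112e-05  3.12829187e-02] [-1.56134366  0.8608298   6.0227742 ] [-0.05579775  0.26424963 -0.01357324] 13.5667 [-1.48434336e-01  5.94669208e-01 -3.11591988e-01  6.65575616e-01
 -3.45063360e-04 -1.32674286e+00]
```

View pics/s12.png

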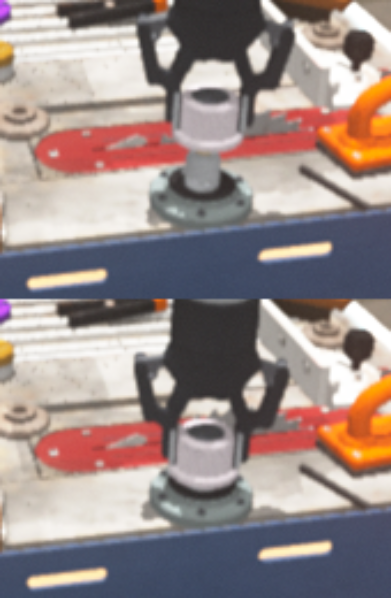

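Side views: the cap is straight and over the stub, with the rim resting at about 31 mm on the pins. Next, turn in small steps and press lightly after each.

```bash
python3 - <<'E'
from h import *
H=np.array([.5928,-.0142]); Y=4.32; o=.0053
t0=bot.read_clock(); zr=bot.read_position()[2]
for i in range(1,19):
    Y-=.13
    bot.move_linear([*H,zr],speed=.1,rotation=qdown(Y))
    hit=bot.move_linear([*H,zr-.004],speed=.04,until_force=5)
    z=bot.read_position()[2]-o; f=bot.read_ft_force()[2]
    print(i,round(Y,2),hit,round(z,4),round(f,1),round(bot.read_moment()[2],2),round(bot.read_clock(),2))
    if z<.0295 or bot.read_clock()-t0>20: break
print(bot.read_gripper_width(),bot.read_joint_positions()[5])
E
```

```text
1 4.19 False 0.0303 26.9 -0.07 14.15
2 4.06 False 0.0301 27.4 -0.13 14.68
3 3.93 False 0.0301 29.0 -0.01 15.22
4 3.8 False 0.0301 29.1 -0.08 15.75
5 3.67 False 0.03 28.3 -0.06 16.28
6 3.54 False 0.0299 29.6 0.01 16.82
7 3.41 False 0.03 28.8 -0.08 17.35
8 3.28 False 0.03 30.7 -0.1 17.88
9 3.15 False 0.0298 29.4 -0.16 18.42
10 3.02 False 0.0266 2.1 -0.55 18.95
0.601906160476234 -0.030180977430496587
```

It dropped at yaw 3.02. Now push home.

```bash
python3 - <<'E'
from h import *
H=np.array([.5928,-.0142]); o=.0053
for d in(.024,.021,.019,.0175):
    hit=bot.move_linear([*H,d+o],speed=.02)
    p=bot.read_position()
    print(d,round(p[2]-o,4),np.round(p[:2]-H,4),np.round(bot.read_ft_force(),1),np.round(bot.read_moment(),2),round(bot.read_clock(),2))
    if bot.read_ft_force()[2]>28: break
bot.wait(.3); print(bot.read_position()[2]-o,bot.read_ft_force(),bot.read_gripper_width(),bot.read_finger_force(),bot.read_clock())
im=snap('side','side3'); cv2.imwrite('pics/s3.png',cv2.resize(im[170:300,230:400],None,fx=4,fy=4)[:,:,::-1])
E
```

```text
0.024 0.0243 [-0.0009  0.0003] [-8.1 -1.8 12.3] [-0.38  1.66 -0.6 ] 19.27
0.021 0.022 [-0.0009  0.0006] [-9.1 -1.3 17. ] [-0.2   1.94 -0.58] 19.57
0.019 0.0202 [-0.001   0.0006] [-10.2  -0.6  21.4] [-0.21  2.18 -0.62] 19.82
0.0175 0.0199 [-0.0011  0.0006] [-15.6   0.3  30.6] [-0.1   2.74 -0.66] 20.07
0.01983894497267913 [-15.09525105   0.04439768  29.61555857] 0.5928093039215608 71.22642763657495 20.3667
```

View pics/s3.png

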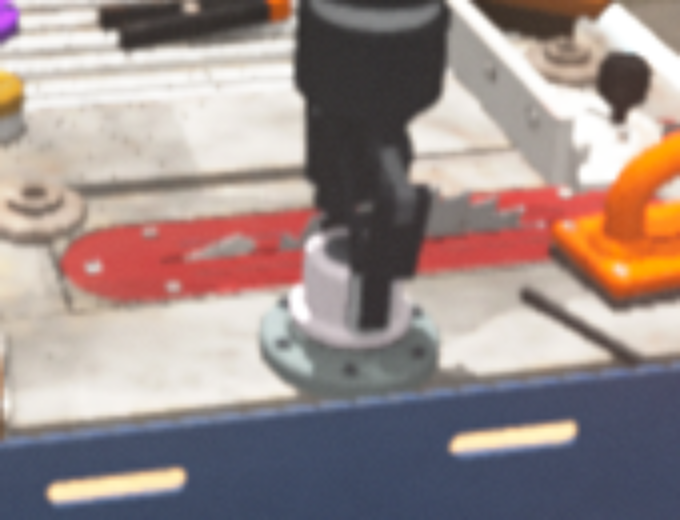

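The contact is stiff at about 19.9 mm. But side force and moment are growing, and the pins read 2 mm low under a similar load, so it may be jamming. I'll relieve the yaw and side load and push again.

```bash
python3 - <<'E'
from h import *
H=np.array([.5928,-.0142]); o=.0053
def rep(s):
    p=bot.read_position(); f=np.array(bot.read_ft_force()); print(s,round(p[2]-o,4),np.round(p[:2]-H,4),np.round(f,1),np.round(bot.read_moment(),2),round(bot.read_clock(),2)); return f
X=H+[-.001,.0005]
bot.move_linear([*X,.022+o],speed=.03); rep('up')
best=None
for Y in(3.05,3.08,3.11):
    bot.move_linear([*X,.022+o],speed=.05,rotation=qdown(Y)); bot.wait(.1); m=bot.read_moment()[2]; rep(Y)
    if best is None or abs(m)<best[0]: best=(abs(m),Y)
    if abs(m)>best[0]+.15: break
bot.move_linear([*X,.022+o],speed=.05,rotation=qdown(best[1]))
for d in(.020,.0185,.017,.016):
    bot.move_linear([*X,d+o],speed=.02); f=rep(d)
    if f[2]>35: break
E
```

```text
up 0.0214 [-0.0012  0.0006] [-2.6 -2.6  2.3] [-0.47  0.68 -0.51] 20.73
3.05 0.0217 [-0.0013  0.0005] [-2.6 -1.6  0.5] [-0.6   0.72 -0.86] 21.07
3.08 0.0218 [-0.0014  0.0005] [-3.7 -3.1  0. ] [-0.57  0.91 -1.12] 21.43
0.02 0.0216 [-0.0012  0.0008] [-8.4 -1.9 13.6] [-0.3   1.91 -0.92] 21.93
0.0185 0.0214 [-0.0013  0.0008] [-11.5  -0.3  22.1] [-0.29  2.49 -0.93] 22.18
0.017 0.021 [-0.0012  0.0007] [-14.8   0.1  30.6] [-0.19  3.07 -0.93] 22.43
0.016 0.0207 [-0.0011  0.0007] [-16.5   0.   36.4] [-0.25  3.41 -0.93] 22.68
```

```bash
cat >> h.py <<'E'
H=np.array([.5928,-.0142]); o=.0053
def rep(s):
    p=bot.read_position(); f=np.array(bot.read_ft_force()); print(s,round(p[2]-o,4),np.round(p[:2]-H,4),np.round(f,1),np.round(bot.read_moment(),2),round(bot.read_clock(),2)); return f
E
python3 - <<'E'
from h import *
X=H+[-.0015,.0005]
bot.move_linear([*X,.024+o],speed=.03); rep('up')
for Y in(3.02,2.98,2.94,2.90,2.86):
    bot.move_linear([*X,.024+o],speed=.05,rotation=qdown(Y)); bot.wait(.1); m=bot.read_moment()[2]; rep(Y)
    if m>-.05: break
for d in(.022,.020,.0185,.017):
    bot.move_linear([*X,d+o],speed=.02); f=rep(d)
    if f[2]>35: break
q=bot.read_tool_rot(); print(R.from_quat([q[1],q[2],q[3],q[0]]).as_matrix()[:,2])
E
```

```text
up 0.022 [-0.0013  0.0008] [  4.5  -2.1 -21.2] [-0.33 -0.78 -0.73] 23.09
3.02 0.0248 [-0.0013  0.0004] [-2.7 -2.3 -1.3] [-0.54  0.55 -0.57] 23.44
2.98 0.0253 [-0.001   0.0006] [-4.2 -1.4  6.8] [-0.24  0.95 -0.35] 23.79
2.94 0.025 [-0.0008  0.0005] [-2.1 -2.   5.8] [-0.33  0.71 -0.13] 24.14
2.9 0.0246 [-0.0006  0.0003] [-2.  -2.5  4.7] [-0.5   0.27 -0.05] 24.49
0.022 0.0223 [-0.0006  0.0003] [-0.2 -2.5  3.7] [-0.48  0.14 -0.03] 24.74
0.02 0.0204 [-0.0006  0.0003] [-0.1 -2.2  4.8] [-0.51  0.06  0.01] 24.99
0.0185 0.0199 [-0.0007  0.0004] [-4.4 -1.5 12.6] [-0.51  0.51 -0.05] 25.24
0.017 0.0198 [-0.0007  0.0004] [-8.  -1.4 23.2] [-0.5   1.28 -0.15] 25.49
[ 2.23394013e-03 -6.64256608e-04 -9.99997284e-01]
```

Yaw is relieved: the spring slope is clean, then a stiff stop at 19.9 mm. To check that this is the seat, I'll locate where the plunger force starts (rim at 27 mm).

```bash
python3 - <<'E'
from h import *
X=H+[-.0008,.0004]
bot.set_gripper(.3,100); rep('grip')
for d in(.021,.0235,.0255,.0265,.0275,.0285,.0265,.0255,.0245,.0225,.0205,.0195,.0185,.0175):
    bot.move_linear([*X,d+o],speed=.03); bot.wait(.1); rep(d)
E
```

```text
grip 0.0199 [-0.0008  0.0004] [-9.3 -1.3 24.4] [-0.44  1.42 -0.13] 25.71
0.021 0.0213 [-0.0008  0.0004] [-2.1 -1.6  5.4] [-0.43  0.39 -0.07] 26.09
0.0235 0.0235 [-0.0008  0.0005] [-1.  -2.   4.4] [-0.42  0.37  0.02] 26.44
0.0255 0.0254 [-0.0008  0.0005] [-1.7 -2.1  3.1] [-0.32  0.28 -0.02] 26.79
0.0265 0.0264 [-0.0008  0.0005] [ 0.4 -1.7  2.7] [-0.34  0.2  -0.  ] 27.14
0.0275 0.0272 [-0.001   0.0006] [-0.4 -1.2 -1.1] [-0.19  0.1  -0.01] 27.49
0.0285 0.0284 [-0.0009  0.0005] [-0.6 -0.2 -2.2] [-0.06  0.1   0.04] 27.84
0.0265 0.0266 [-0.0007  0.0003] [-0.9 -1.   0.3] [-0.15  0.14 -0.01] 28.19
0.0255 0.0256 [-0.0007  0.0004] [-0.8 -1.   3.4] [-0.19  0.19 -0.01] 28.54
0.0245 0.0246 [-0.0006  0.0003] [-0.8 -1.2  3.1] [-0.19  0.26  0.  ] 28.89
0.0225 0.0225 [-0.0007  0.0003] [-0.8 -0.6  3.3] [-0.19  0.12  0.04] 29.24
0.0205 0.0206 [-0.0007  0.0003] [-0.  -0.7  4.5] [-0.21  0.17  0.  ] 29.59
0.0195 0.0202 [-0.0007  0.0003] [-3.3 -0.2  9.1] [-0.14  0.45  0.04] 29.94
0.0185 0.0201 [-0.0007  0.0004] [-5.5 -0.3 15.6] [-0.24  0.9  -0.04] 30.29
0.0175 0.02 [-0.0007  0.0004] [-8.5  0.2 22.8] [-0.12  1.42 -0.1 ] 30.64
```

Spring force begins at about 27 mm and the hard stop is at 20.0 mm, so the cap is home and held with about 20 N of push.

```bash
python3 - <<'E'
from h import *
bot.wait(.3); rep('end'); print(bot.read_finger_force()); print(bot.close_job())
E
```

```text
end 0.02 [-0.0007  0.0004] [-8.6 -0.4 23.1] [-0.14  1.41 -0.04] 30.94
108.0083960812999
the job is handed in; nothing more can be done
None
```

I handed the job in at about 31 s. The cap is on the head, pushed home on its seat (rim measured at about 20 mm) and still held by the gripper with about 25 N of downward push. I did not check the bystanders with a final picture.

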